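# Register a specimen bar and start its clamp screw

### The arm

A 6-joint arm with a two-finger parallel gripper is mounted at the origin on the work surface. World frame = base frame: x ahead of the robot, y to its left, z up, the work surface at z = 0. Lengths are in m, angles in rad, forces in N, time in s.
With the tool pointing down it reaches from about 0.225 to 0.875 m from the base axis. Payload 3.4 kg.
Tool frame: the origin (TCP) lies midway between the tips of the shut fingers; the grasp point (between the pads) lies 19 mm behind it (manip.grip_point_offset is the distance from the TCP to the grasp point, in m); z points along the fingers, y is the line along which they close (so a half turn about z gives the same grasp; the last joint's range is limited). The gripper opens to 85 mm and grips with 20 to 120 N. Pads are 22 mm wide; open, the fingers measure 114 mm over their backs; the gripper's body (76 mm by 85 mm) begins 54 mm behind the grasp point. The pads swing forward as they close: fully open they stand 13 mm farther back than shut.
Start: joints at [-1.303, 0.276, 1.505, -0, 1.361, -0.121], TCP at [0.218, -0.532, 0.231] pointing down, gripper open.
Joint ranges: [-2.89, 2.89], [-0.75, 2.08], [0.22, 2.7], [-1.18, 4.32], [0.11, 2.71], [-2.7, 2.7]. Speed limits (rad/s): [2.57, 2.57, 3.14, 3.14, 3.14, 3.14].

### API

Orientations are given as a unit quaternion [w, x, y, z].
In Python, from rig import manip gives the robot as it stands.
- The arm moves only by the shell command python3 -m handwheel 'ROWS' [FORCE]. ROWS is JSON, a list of rows, each an object with "translation": the shift along the tool's x, y, z in m, a list of three; "angular": the turn, a rotation vector about the tool's x, y, z in degrees, a list of three; "hand": the closure, from 0 (fully open) to 1 (shut). A call has 1 to 10 rows; each row shifts and turns the commanded pose from where the row before left it, along the tool's axes as they then stand; what a row does not reach is not made up. A row lasts 1/12 s, in which the tool goes at most 41.7 mm and 7.16 degrees, less where a joint would pass 70% of its speed; a pose out of reach is approached as far as the arm can. A call with a gripper value outside its range is refused whole. The fingers move at their own pace and stop on an object; FORCE is the grip in N (left out, the last holds). Time passes only in rows, so rows that do not move let the fingers close. It gives the time, the measured TCP pose, the force, the opening and the grip force at its end, in the units of the state.
- manip.get_state(): the state, without advancing time (a new reading comes with each control period).
- manip.get_image(name): name is "scene" or "top" or "wrist"; returns the picture (480x640x3 uint8, red, green, blue); there is no depth.
- manip.camera_info(name): a dict with "camera_matrix" (3x3 intrinsics, pixels), "eye" and "orientation" of the camera in the world; the wrist camera has in their place "tool_from_camera" (4x4, takes a point from camera to tool coordinates, whose origin is the TCP and whose axes are the flange's). Camera axes: x right, y down, z forward; pixel columns grow to the right and rows downward; lengths in m; the calibration is good to about 2 mm. A picture is of the moment at which its call begins: read the wrist's pose just before it. camera_info takes no time and is no camera call.
- manip.sign_off(): hands the job in; it is judged then, once.
The state is a dict: "clock": time; "qpos": joint angles; "qd": joint speeds; "effort": joint torques, N m; "position": TCP position; "ee_rot": TCP orientation; "contact_force": force on the tool from outside, world axes, zero at the start; "moment": the same for the moment, N m; "width": finger opening in m; "gripper_force": force on a finger pad.
Only numpy, scipy, OpenCV 4.12 (cv2) and the standard library are available. Lean on these libraries where they do the work, as an engineer would, in place of code of your own. Each camera call takes 0.05 s, during which the arm holds its last target. There are 200 camera calls.

### The job

On the blue-fenced clamping fixture, push the steel specimen bar flat against both stops. Then start the clamp screw by its black knob: turn it backward (counter-clockwise from above) until the screw drops into its thread, then forward one full turn. Finish still gripping the knob around its sides, with the screw held started and the bar still against its stops, and leave the wash bottle, the resin mount and the paste jar alone.

Things in the scene. Friction and masses are not known exactly. Their poses are not given: they have to be found in the camera images.
- fixture: Fixed aluminium base plate 240 (x) x 200 (y) x 12 mm. Origin: centre of its underside, on the bench. Place and yaw vary (yaw up to 0.3 rad). Two blue fences, 10 mm thick and 10 mm above the plate, are the stops: one along y, inner face at x = +20 mm, y -55 to +45; one along x, inner face at y = -45, x -50 to +30. The clamp screw's upright axis is at x = +68, y = 0 mm, in a dark threaded boss.
- corner (a point): Inner corner of the two stops on the plate's top (12 mm above the bench), axes as the fixture's: +x goes into the long fence, -y into the other. The registered bar's centre is at x = -15, y = +40 mm from here, its axes parallel to these.
- bar: Loose steel bar 30 (x) x 80 (y) x 14 mm high, about 0.26 kg, flat on the base plate; origin: centre of its underside. It starts 1 to 5 cm clear of both stops (on the -x side of one, the +y side of the other), turned up to 0.25 rad. Its long +x face belongs against the fence that runs along y, its -y end against the other.
- knob: The screw's round ribbed black knob, 32 mm in diameter, 26 mm high, axis upright; origin: centre of its underside. It turns and sinks with the screw. 6 mm under it is the steel clamp strap, 26 mm wide, from 58 mm to the fixture's -x to 47 mm to its +x; the strap sinks with the screw but does not turn. Nothing else is near. A grip of 20 to 40 N turns the knob without slipping.
- knob_top (a point): Centre of the knob's flat top on the screw's axis: 85 mm above the bench at the start, about 72 mm when the screw is started by one turn; z up. A white line on the top, pointing to the fixture's +x at the start, turns with the knob.
- screw (a joint): Turn of the screw since the start, rad: 0 at the start; positive = forward (clockwise from above, tightening), negative = backward. No end stops; friction 0.06 N m, stays where it is left. Right-hand thread, coarse lead of 8 mm per turn. Where the thread begins is hidden and varies: the drop comes after 0.5 to 1.8 rad of backward turning.
- strap (a joint): How far screw, knob and strap have sunk since the start, m (0 at the start). Spring and weight press it down (4 N). Turned back past the thread's beginning it drops to 0.0055 (0.0013 less per rad turned too far); a firm grip carries it, so it drops only when the grip opens or moves down. Each forward turn then sinks it 0.008 (1.3 mm per rad: follow it down); one turn ends near 0.0135.
- wash_bottle: Bystander: white wash bottle with a blue cap, 66 mm in diameter, 170 mm high, standing on the bench to the fixture's +y side. Origin: centre of its underside.
- mount: Bystander: black resin specimen mount, a disc 32 mm in diameter, 20 mm high, on the bench to the fixture's -y side. Origin: centre of its underside.
- paste_jar: Bystander: white jar with a red lid, 56 mm in diameter, 55 mm high, on the bench to the fixture's -y side. Origin: centre of its underside.
Mind the look-alikes: they are no part of the job. Several things have the shape of the bar; the one meant has the colours described above.

How it is judged:
On the way, in this order (a step that is already met when the one before it is completed fails the run):
1. the bar lies flat against both stops, within 2.5 mm and 2 degrees, with the clamp screw still standing on its lead-in (x of bar in the frame of corner above -0.0175 m and y of bar in the frame of corner below 0.0425 m and angle between the x axis of bar and the x axis of corner, either way round below 0.035 rad and z of bar in the frame of corner below 0.003 m and value of joint strap below 0.002 m), for 0.2 s.
2. the screw, turned backward by more than 0.3 rad, has dropped at least 3 mm into its thread (value of joint strap above 0.003 m and value of joint screw below -0.3 rad), for 0.1 s.
At the end, for the whole second after the job is handed in: The bar is flat against both stops (within 2.5 mm and 2 degrees); the screw is down 10.5 to 16.5 mm in all: the drop and about two thirds to one and a third turns forward; the fingers still grip the knob round its sides (over 3 N, within 12 mm of its axis); all at rest (x of bar in the frame of corner above -0.0175 m and y of bar in the frame of corner below 0.0425 m and angle between the x axis of bar and the x axis of corner, either way round below 0.035 rad and z of bar in the frame of corner below 0.003 m and value of joint strap between 0.0105 and 0.0165 m and contact force between the fingers and knob above 3 N and horizontal distance between the grasp point and knob_top below 0.012 m and z of the grasp point in the frame of knob_top below 0.014 m and linear speed of each of knob, bar below 0.01 m/s); the arm keeps its last pose, push and grip.
It fails at once if the wash bottle is pushed by more than 15 mm or tipped (distance of wash_bottle from where it was at the start of the episode above 0.015 m or angle between wash_bottle's own z axis and vertical above 0.3 rad).
It fails at once if the resin mount is pushed by more than 15 mm or tipped (distance of mount from where it was at the start of the episode above 0.015 m or angle between mount's own z axis and vertical above 0.3 rad).
It fails at once if the paste jar is pushed by more than 15 mm or tipped (distance of paste_jar from where it was at the start of the episode above 0.015 m or angle between paste_jar's own z axis and vertical above 0.3 rad).
It also fails if it takes over 72 s, if anything falls off the work surface, if the arm or the gripper's body presses on something with over 40 N, if the wrist force passes 120 N, or if a joint passes its speed limit or range.

## Working session

There is one attempt and no reset: what is moved stays moved. The work goes in short steps, Python scripts to look and compute and a shell command to move; the robot and the scene stay as the last step left them, time stands still between calls to the robot, and variables do not carry over. Pictures are saved under pics/ and viewed, at most 10 in all, crops included, and the job is handed in when it is done.

```bash
ls; mkdir -p pics
python3 - <<'E'
from rig import manip
import cv2
s=manip.get_state();print(s)
for n in ("top","scene","wrist"):
    print(n,manip.camera_info(n))
    cv2.imwrite(f"pics/{n}0.png",manip.get_image(n)[:,:,::-1])
print(manip.grip_point_offset)
E
```

```text
pics
{'clock': 0.0, 'qpos': array([-1.30301848e+00,  2.76610200e-01,  1.50616354e+00, -8.96920702e-06,
        1.36071601e+00, -1.20992158e-01]), 'qd': array([-0.00061678,  0.00015496, -0.00122012, -0.00037774, -0.00066668,
       -0.00037748]), 'effort': array([-8.91636846e-04, -4.16782594e+01, -2.45807648e+01, -1.30715262e-04,
        1.10842785e-02,  1.46020523e-05]), 'position': array([ 0.21780392, -0.53155948,  0.23041894]), 'ee_rot': array([-9.45673099e-04,  9.81166027e-01,  1.93163989e-01, -7.39274775e-05]), 'contact_force': array([ 0.30172857,  0.77931866, -0.12986954]), 'moment': array([ 0.01968661, -0.03293077, -0.00437216]), 'gripper_force': 0.0, 'width': 0.08542240631711755}
top {'camera_matrix': array([[473.76712379,   0.        , 315.9070734 ],
       [  0.        , 473.76712379, 242.99235727],
       [  0.        ,   0.        ,   1.        ]]), 'eye': array([0.42477709, 0.07300528, 1.0355219 ]), 'orientation': array([ 0.04235029, -0.7013341 ,  0.70925861, -0.05735125])}
scene {'camera_matrix': array([[435.12394109,   0.        , 318.28761323],
       [  0.        , 435.12394109, 238.39694061],
       [  0.        ,   0.        ,   1.        ]]), 'eye': array([ 0.87958061, -0.25031336,  0.70401045]), 'orientation': array([-0.28048176,  0.87440354,  0.37763784, -0.11890376])}
wrist {'camera_matrix': array([[351.78890255,   0.        , 325.65011433],
       [  0.        , 351.78890255, 237.27962587],
       [  0.        ,   0.        ,   1.        ]]), 'tool_from_camera': array([[ 2.39877182e-04, -9.56996600e-01, -2.90099036e-01,
         7.23580843e-02],
       [ 9.99999468e-01, -6.15397638e-05,  1.02989104e-03,
        -6.62985131e-04],
       [-1.00345485e-03, -2.90099128e-01,  9.56996076e-01,
        -1.42356836e-01],
       [ 0.00000000e+00,  0.00000000e+00,  0.00000000e+00,
         1.00000000e+00]])}
0.0187
```

View pics/top0.png

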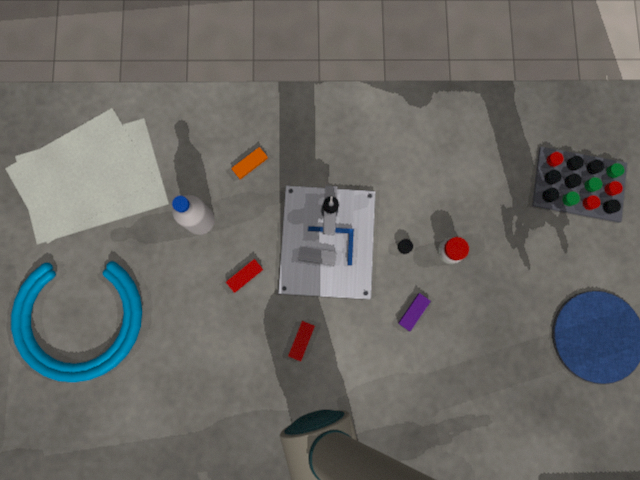

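View pics/scene0.png

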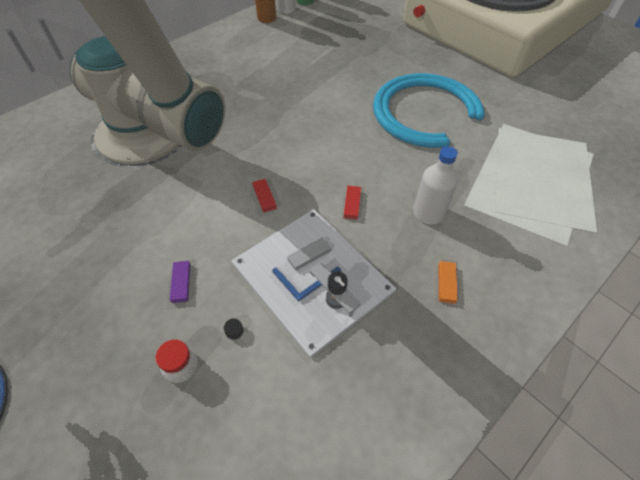

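Top view: fixture plate spans about (280..376, 186..299), with the knob at (331,205), the blue L-fence corner near (352,229) and the grey bar near (318,256). The bottle is far left at (190,212), the mount at (405,246) and the jar at (456,248). Next I measure roughly.

```bash
cat > h.py <<'E'
from rig import manip
import numpy as np, cv2
from scipy.spatial.transform import Rotation as R
def q2R(q): return R.from_quat(np.r_[q[1:],q[0]]).as_matrix()
def cam(name):
    c=manip.camera_info(name);K=c["camera_matrix"]
    if name=="wrist":
        s=manip.get_state();T=c["tool_from_camera"];A=q2R(s["ee_rot"])
        return K,A@T[:3,:3],A@T[:3,3]+s["position"]
    return K,q2R(c["orientation"]),np.array(c["eye"])
def ray(C,px,z):
    K,A,e=C;px=np.atleast_2d(px).astype(float)
    d=(A@np.linalg.inv(K)@np.c_[px,np.ones(len(px))].T).T
    return (e+d*((z-e[2])/d[:,2])[:,None])[:,:2]
def proj(C,P):
    K,A,e=C;p=(K@A.T@(np.atleast_2d(P)-e).T).T
    return p[:,:2]/p[:,2:]
E
python3 - <<'E'
from h import *
C=cam("top");im=cv2.imread("pics/top0.png")
print(q2R(manip.camera_info("top")["orientation"]))
hsv=cv2.cvtColor(im,cv2.COLOR_BGR2HSV)
m=cv2.inRange(hsv,(100,120,40),(125,255,200));m[:, :290]=0;m[:,380:]=0
ys,xs=np.nonzero(m);print(xs.min(),xs.max(),ys.min(),ys.max())
P=ray(C,np.c_[xs,ys],.022)
print("fence pts bbox",P.min(0),P.max(0))
print("knob",ray(C,[331,205],.085))
print("plate corners",ray(C,[[284,186],[376,191],[372,299],[279,294]],.012))
print("bar",ray(C,[318,256],.026), "mount,jar,bottle",ray(C,[405,246],.02),ray(C,[456,248],.055),ray(C,[180,204],.17))
cv2.imwrite("pics/crop0.png",cv2.resize(im[175:310,260:395],None,fx=4.4,fy=4.4,interpolation=cv2.INTER_CUBIC))
s=manip.get_state();print(q2R(s["ee_rot"]))
E
```

```text
[[-0.01267387 -0.9899968   0.1405194 ]
 [-0.99971217  0.00968264 -0.02195033]
 [ 0.02037016 -0.14075715 -0.98983457]]
309 352 227 264
fence pts bbox [ 0.52228311 -0.02833111] [0.60387213 0.06515315]
knob [[0.63813758 0.0199582 ]]
plate corners [[ 0.69840897  0.11945327]
 [ 0.68550822 -0.08478485]
 [ 0.44718688 -0.06886114]
 [ 0.46028471  0.13093542]]
bar [[0.5398736  0.04648643]] mount,jar,bottle [[ 0.56045256 -0.14296925]] [[ 0.55047234 -0.24291842]] [[0.62322542 0.30522716]]
[[ 9.25383223e-01  3.79032669e-01 -3.55508736e-04]
 [ 3.79032788e-01 -9.25382235e-01  1.36582041e-03]
 [ 1.88709086e-04 -1.39865676e-03 -9.99999004e-01]]
```

View pics/crop0.png

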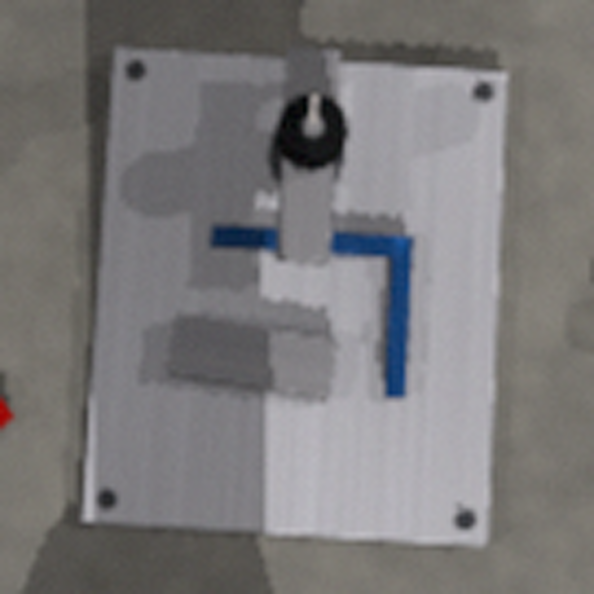

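Crop: the bar's top corners are near (172,315), (330,330), (327,398), (167,380), i.e. grey, turned slightly, about 25 mm clear of both stops. Fence mask is clean, yaw about -0.06 rad. I'll go over the fixture for a wrist look.

```bash
R='{"translation":[0.0265,-0.0195,-0.001],"angular":[0,0,0],"hand":0}'; python3 -m handwheel '[{"translation":[0.0265,-0.0195,-0.001],"angular":[0,0,2.55],"hand":0.5}]' 2>&1 | tail -5
```

```text
position: [0.2331, -0.5082, 0.2313]
ee_rot: [0.002, 0.986, 0.169, -0.001]
contact_force: [1.0, -0.4, 0.5]
width: 0.0756
gripper_force: 0.0
```

```bash
python3 -m handwheel '[{"translation":[0.0257,-0.0208,-0.001],"angular":[0,0,0],"hand":0.5},{"translation":[0.0257,-0.0208,-0.001],"angular":[0,0,0],"hand":0.5},{"translation":[0.0257,-0.0208,-0.001],"angular":[0,0,0],"hand":0.5},{"translation":[0.0257,-0.0208,-0.001],"angular":[0,0,0],"hand":0.5},{"translation":[0.0257,-0.0208,-0.001],"angular":[0,0,0],"hand":0.5},{"translation":[0.0257,-0.0208,-0.001],"angular":[0,0,0],"hand":0.5},{"translation":[0.0257,-0.0208,-0.001],"angular":[0,0,0],"hand":0.5},{"translation":[0.0257,-0.0208,-0.001],"angular":[0,0,0],"hand":0.5},{"translation":[0.0257,-0.0208,-0.001],"angular":[0,0,0],"hand":0.5},{"translation":[0.0257,-0.0208,-0.001],"angular":[0,0,0],"hand":0.5}]'
python3 -m handwheel '[{"translation":[0.0257,-0.0208,-0.001],"angular":[0,0,0],"hand":0.5},{"translation":[0.0257,-0.0208,-0.001],"angular":[0,0,0],"hand":0.5},{"translation":[0.0257,-0.0208,-0.001],"angular":[0,0,0],"hand":0.5},{"translation":[0.0257,-0.0208,-0.001],"angular":[0,0,0],"hand":0.5},{"translation":[0.0257,-0.0208,-0.001],"angular":[0,0,0],"hand":0.5},{"translation":[0.0257,-0.0208,-0.001],"angular":[0,0,0],"hand":0.5},{"translation":[0.0257,-0.0208,-0.001],"angular":[0,0,0],"hand":0.5},{"translation":[0.0257,-0.0208,-0.001],"angular":[0,0,0],"hand":0.5},{"translation":[0.0257,-0.0208,-0.001],"angular":[0,0,0],"hand":0.5}]'
python3 -m handwheel '[{"translation":[0,0,0],"angular":[0,0,5.75],"hand":0.5},{"translation":[0,0,0],"angular":[0,0,5.75],"hand":0.5},{"translation":[0,0,0],"angular":[0,0,5.75],"hand":0.5},{"translation":[0,0,0],"angular":[0,0,5.75],"hand":0.5},{"translation":[0,0,0],"angular":[0,0,0],"hand":0.5},{"translation":[0,0,0],"angular":[0,0,0],"hand":0.5}]'
python3 - <<'E'
from h import *
import pickle
C=cam("wrist");print(manip.get_state()["position"],manip.get_state()["width"])
im=manip.get_image("wrist")[:,:,::-1];pickle.dump(C,open("C1.pkl","wb"))
cv2.imwrite("pics/wrist1.png",im)
E
```

```text
clock: 1.07
position: [0.4072, -0.2199, 0.2422]
ee_rot: [-0.0, 0.985, 0.171, -0.0]
contact_force: [-0.0, 0.5, -0.4]
width: 0.043
gripper_force: 0.0
clock: 1.82
position: [0.5617, 0.0344, 0.2511]
ee_rot: [0.0, 0.985, 0.171, -0.0]
contact_force: [-0.2, -0.1, -1.0]
width: 0.0427
gripper_force: 0.0
clock: 2.32
position: [0.5612, 0.0328, 0.251]
ee_rot: [0.0, 1.0, -0.027, -0.0]
contact_force: [0.9, -0.1, -0.2]
width: 0.0424
gripper_force: 0.0
[0.56120835 0.03284345 0.25099094] 0.04244706923637933
```

View pics/wrist1.png

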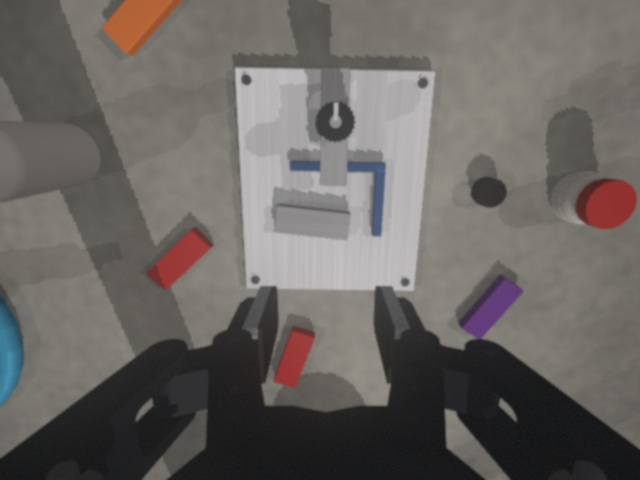

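The wrist view shows plate corners (235,68), (434,71), (414,291), (247,290), knob top at (335,120), fence corner near (373,170) and bar at (275..350, 205..240).

```bash
python3 - <<'E'
from h import *
import pickle
C=pickle.load(open("C1.pkl","rb"));im=cv2.imread("pics/wrist1.png")
P=ray(C,[[235,68],[434,71],[414,291],[247,290]],.012);print(P)
o=P.mean(0);d=(P[0]+P[1]-P[2]-P[3]);e=P[0]+P[3]-P[1]-P[2]
print("o",o,"yaw",np.arctan2(d[1],d[0]),np.arctan2(-e[0],e[1]))
hsv=cv2.cvtColor(im,cv2.COLOR_BGR2HSV)
m=cv2.inRange(hsv,(105,90,40),(125,255,220));m[:,:270]=0;m[:,400:]=0;m[:150]=0;m[250:]=0
ys,xs=np.nonzero(m);yaw=np.arctan2(d[1],d[0]);c,s=np.cos(yaw),np.sin(yaw);M=np.array([[c,s],[-s,c]])
Q=(M@(ray(C,np.c_[xs,ys],.022)-o).T).T*1000
for a in(0,1):print("fence fixtureframe",np.percentile(Q[:,a],[1,99]))
g=im.mean(2);print("bar col310",g[195:250,310].astype(int));print("row225",g[225,265:365].astype(int))
k=(g<60).astype('u1');k[:,:300]=0;k[:,365:]=0;k[150:]=0;k[:95]=0
cn=max(cv2.findContours(k,0,1)[0],key=cv2.contourArea);print("knob circ",cv2.minEnclosingCircle(cn))
kp=ray(C,[cv2.minEnclosingCircle(cn)[0]],.085);print(kp,(M@(kp-o).T).T)
E
python3 - <<'E'
import cv2
im=cv2.imread("pics/wrist1.png")
cv2.imwrite("pics/crop1.png",cv2.resize(im[150:250,260:400],None,fx=5.5,fy=5.5,interpolation=cv2.INTER_CUBIC))
E
```

```text
[[ 0.69734073  0.11464661]
 [ 0.68399079 -0.08186932]
 [ 0.44558364 -0.06650039]
 [ 0.45776593  0.13138755]]
o [0.57117027 0.02441612] yaw -0.06707720961370534 -0.0646460317458555
fence fixtureframe [-44.06387026  29.48168106]
fence fixtureframe [-52.21049205  41.63222303]
bar col310 [136 136 136 137 135 133 129 127 126 126 124 114 100  97 111 129 138 140
 140 140 139 139 139 139 139 138 139 140 142 142 142 142 142 143 143 142
 142 142 141 142 149 161 173 181 182 182 183 183 183 184 183 185 184 184
 183]
row225 [170 168 170 172 172 171 169 165 158 144 139 140 142 141 140 142 141 142
 143 142 142 141 141 141 142 143 141 142 142 142 142 142 142 142 142 141
 143 142 141 141 141 142 142 142 142 142 142 142 142 142 142 142 142 142
 142 143 142 142 143 142 142 145 143 143 142 143 142 143 143 145 143 144
 144 143 142 143 143 144 143 143 143 143 144 149 158 167 173 175 174 173
 173 174 173 173 173 174 176 175 171 167]
knob circ ((327.5, 107.5), 2.9155757427215576)
[[0.65147645 0.02600832]] [[0.08001886 0.0069713 ]]
```

View pics/crop1.png

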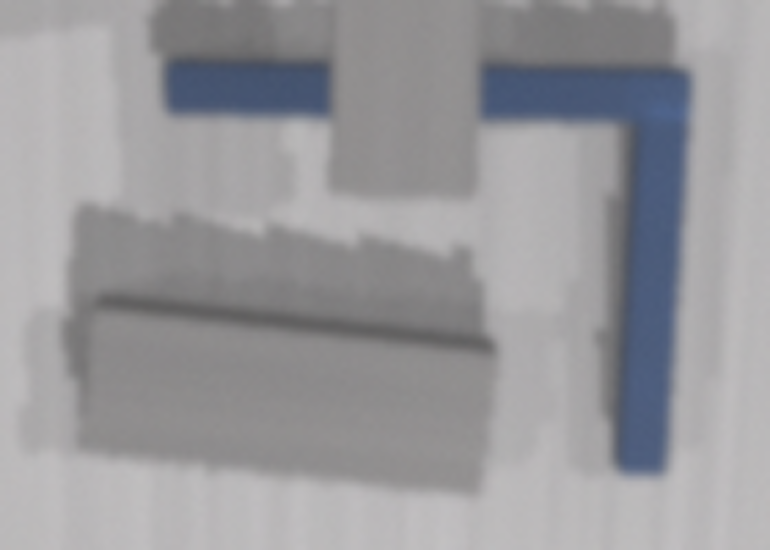

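Crop: bar top corners are (98,307), (492,350), (480,495), (82,450); inner fence edges run (167,112)–(628,120) and (628,120)–(616,470).

Run:
```python
from h import *
import pickle
C=pickle.load(open("C1.pkl","rb"));im=cv2.imread("pics/wrist1.png")
yaw=-.066;c,s=np.cos(yaw),np.sin(yaw);M=np.array([[c,s],[-s,c]])
f=lambda p,z:ray(C,np.array(p)/5.5+[260-.41,150-.41],z)
F=f([[167,112],[628,120],[616,470],[688,70]],.022);print("fence",F)
v=F[0]-F[1];print("yaw f",np.arctan2(-v[0],v[1]));v=F[1]-F[2];print(np.arctan2(v[1],v[0]))
B=f([[98,307],[492,350],[480,495],[82,450]],.026)
b=B.mean(0);v=B[0]+B[3]-B[1]-B[2];print("bar",b,np.arctan2(-v[0],v[1]),np.linalg.norm(v)/2)
corner=F[1];print("bar in corner",(M@(b-corner))*1000, (M@(B-corner).T).T*1000)
print("origin from corner",corner-M.T@[.02,-.045])
g=cv2.cvtColor(im,cv2.COLOR_BGR2HSV)[:,:,2]
print("knob from fixture (fence)",corner+M.T@[.048,.045])
for z in(.085,):print("knob px(335,120)",ray(C,[335,120],z))
k=(g<75).astype('u1');k[:,:300]=0;k[:,365:]=0;k[150:]=0;k[:90]=0
cn=max(cv2.findContours(k,0,1)[0],key=cv2.contourArea);h=cv2.convexHull(cn);print(cv2.boundingRect(h),cv2.minEnclosingCircle(h),ray(C,[cv2.minEnclosingCircle(h)[0]],.085))
```

```text
fence [[ 0.59619881  0.06771255]
 [ 0.58994531 -0.01951583]
 [ 0.52074733 -0.01610462]
 [ 0.59865156 -0.03094157]]
yaw f -0.07156867534453581
-0.04925650039369554
bar [0.53949296 0.04819231] -0.16899595567584863 0.07797952894122766
bar in corner [-54.80800181  64.23329376] [[-36.42625718 101.03556861]
 [-44.0533434   24.71508293]
 [-73.58004381  26.18522007]
 [-65.17236286 104.99730343]]
origin from corner [0.5729567  0.02670523]
knob from fixture (fence) [0.64080865 0.02222049]
knob px(335,120) [[0.64138082 0.02029451]]
(316, 102, 37, 39) ((334.3882141113281, 120.58761596679688), 19.416362762451172) [[0.64094486 0.02082446]]
```

```bash
python3 -m handwheel '[{"translation":[-0.0226,-0.004,0.03],"angular":[0,0,0.7],"hand":0.6},{"translation":[-0.0226,-0.004,0.03],"angular":[0,0,0],"hand":0.6},{"translation":[-0.0226,-0.004,0.03],"angular":[0,0,0],"hand":0.6},{"translation":[0,0,0.035],"angular":[0,0,0],"hand":0.6},{"translation":[0,0,0.035],"angular":[0,0,0],"hand":0.6},{"translation":[0,0,0.035],"angular":[0,0,0],"hand":0.6},{"translation":[0,0,0.022],"angular":[0,0,0],"hand":0.6},{"translation":[0,0,0.014],"angular":[0,0,0],"hand":0.6},{"translation":[0,0,0.007],"angular":[0,0,0],"hand":0.6},{"translation":[0,0,0],"angular":[0,0,0],"hand":0.6}]'
python3 - <<'E'
from h import *
cv2.imwrite("pics/scene2.png",cv2.resize(manip.get_image("scene")[180:380,210:430,::-1],None,fx=3,fy=3,interpolation=cv2.INTER_CUBIC))
E
```

```text
clock: 3.2
position: [0.4937, 0.0491, 0.0124]
ee_rot: [0.0, 0.999, -0.034, -0.001]
contact_force: [-0.1, -0.1, 0.2]
width: 0.034
gripper_force: 0.0
```

View pics/scene2.png

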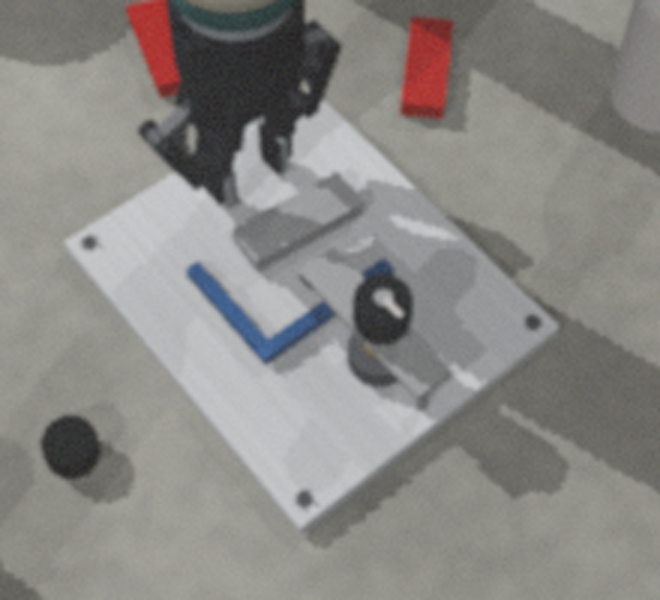

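The fingers stand behind the bar at about (240,170), low on the plate and clear of everything. I'll push +x.

```bash
python3 -m handwheel '[{"translation":[0.008,0,0],"angular":[0,0,0],"hand":0.6},{"translation":[0.008,0,0],"angular":[0,0,0],"hand":0.6},{"translation":[0.008,0,0],"angular":[0,0,0],"hand":0.6},{"translation":[0.008,0,0],"angular":[0,0,0],"hand":0.6},{"translation":[0.008,0,0],"angular":[0,0,0],"hand":0.6},{"translation":[0.006,0,0],"angular":[0,0,0],"hand":0.6},{"translation":[0.003,0,0],"angular":[0,0,0],"hand":0.6},{"translation":[0.002,0,0],"angular":[0,0,0],"hand":0.6},{"translation":[0,0,0],"angular":[0,0,0],"hand":0.6}]'
python3 -m handwheel '[{"translation":[0.002,0,0],"angular":[0,0,0],"hand":0.6},{"translation":[0.002,0,0],"angular":[0,0,0],"hand":0.6},{"translation":[0,0,0],"angular":[0,0,0],"hand":0.6}]'
```

```text
clock: 4.0
position: [0.546, 0.0456, 0.0132]
ee_rot: [0.0, 0.999, -0.035, 0.0]
contact_force: [1.0, 0.5, -0.6]
width: 0.0342
gripper_force: 0.0
clock: 4.25
position: [0.5497, 0.0453, 0.0132]
ee_rot: [0.0, 0.999, -0.035, 0.0]
contact_force: [0.0, -0.2, -0.7]
width: 0.0343
gripper_force: 0.2
```

```bash
python3 -m handwheel '[{"translation":[0.002,0,0],"angular":[0,0,0],"hand":0.6},{"translation":[0.002,0,0],"angular":[0,0,0],"hand":0.6},{"translation":[0,0,0],"angular":[0,0,0],"hand":0.6}]'
python3 -m handwheel '[{"translation":[0.001,0,0],"angular":[0,0,0],"hand":0.6},{"translation":[0.001,0,0],"angular":[0,0,0],"hand":0.6},{"translation":[0,0,0],"angular":[0,0,0],"hand":0.6}]'
python3 - <<'E'
from h import *
cv2.imwrite("pics/scene3.png",cv2.resize(manip.get_image("scene")[180:380,210:430,::-1],None,fx=3,fy=3,interpolation=cv2.INTER_CUBIC))
E
```

```text
clock: 4.5
position: [0.5541, 0.045, 0.0133]
ee_rot: [0.0, 0.999, -0.035, 0.001]
contact_force: [0.3, 0.7, -0.4]
width: 0.0342
gripper_force: 0.1
clock: 4.75
position: [0.5544, 0.045, 0.0132]
ee_rot: [0.0, 0.999, -0.035, -0.001]
contact_force: [-3.7, 0.8, 2.3]
width: 0.0342
gripper_force: 1.7
```

View pics/scene3.png

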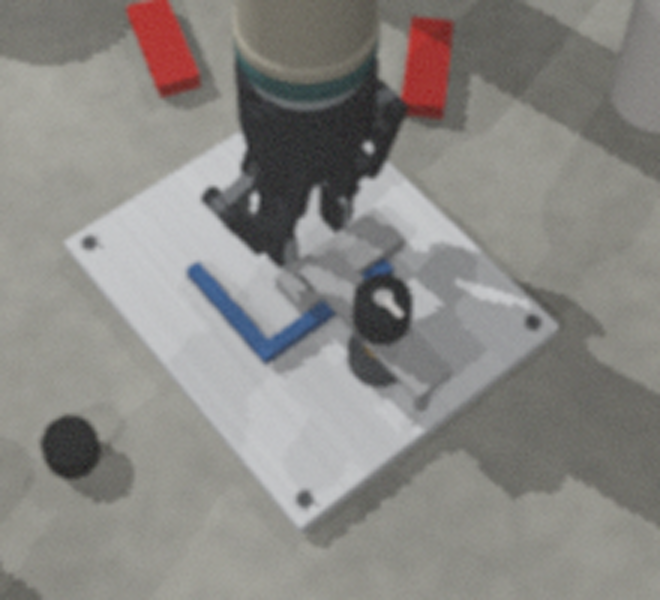

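The bar now sits along the long fence, with about 4 N of contact; its -y end (≈(300,290)) is still clear of the other fence. I'll press a little more, then go round to the +y end with the fingers shut.

```bash
python3 -m handwheel '[{"translation":[0.002,0,0],"angular":[0,0,0],"hand":0.6},{"translation":[0,0,0],"angular":[0,0,0],"hand":0.6}]'
python3 -m handwheel '[{"translation":[-0.007,0,0],"angular":[0,0,0],"hand":0.6},{"translation":[-0.007,0,0],"angular":[0,0,0],"hand":0.6},{"translation":[0,0,-0.04],"angular":[0,0,0],"hand":0.8},{"translation":[0,-0.024,0],"angular":[0,0,0],"hand":1},{"translation":[0,-0.024,0],"angular":[0,0,0],"hand":1},{"translation":[0.017,-0.024,0],"angular":[0,0,0],"hand":1},{"translation":[0.017,0,0.01],"angular":[0,0,0],"hand":1},{"translation":[0,0,0.02],"angular":[0,0,0],"hand":1},{"translation":[0,0,0.0095],"angular":[0,0,0],"hand":1},{"translation":[0,0,0],"angular":[0,0,0],"hand":1}]'
```

```text
clock: 4.97
position: [0.5545, 0.045, 0.013]
ee_rot: [-0.0, 0.999, -0.035, -0.003]
contact_force: [-6.0, 0.4, 4.1]
width: 0.0339
gripper_force: 3.4
clock: 5.8
position: [0.5821, 0.1154, 0.0127]
ee_rot: [0.0, 0.999, -0.035, -0.0]
contact_force: [-0.3, -0.3, 1.4]
width: -0.0001
gripper_force: 0.0
```

```bash
python3 -m handwheel '[{"translation":[0,0.006,0],"angular":[0,0,0],"hand":1},{"translation":[0,0.006,0],"angular":[0,0,0],"hand":1},{"translation":[0,0.006,0],"angular":[0,0,0],"hand":1},{"translation":[0,0.006,0],"angular":[0,0,0],"hand":1},{"translation":[0,0.006,0],"angular":[0,0,0],"hand":1},{"translation":[0,0.004,0],"angular":[0,0,0],"hand":1},{"translation":[0,0,0],"angular":[0,0,0],"hand":1}]'
python3 -m handwheel '[{"translation":[0,0.002,0],"angular":[0,0,0],"hand":1},{"translation":[0,0.002,0],"angular":[0,0,0],"hand":1},{"translation":[0,0,0],"angular":[0,0,0],"hand":1}]'
```

```text
clock: 6.38
position: [0.5798, 0.0801, 0.0139]
ee_rot: [0.0, 0.999, -0.035, 0.0]
contact_force: [0.6, -0.4, 0.9]
width: -0.0001
gripper_force: 0.0
clock: 6.63
position: [0.5799, 0.0771, 0.0139]
ee_rot: [0.0, 0.999, -0.035, 0.0]
contact_force: [-1.0, 0.0, 0.4]
width: 0.0
gripper_force: 0.0
```

```bash
python3 -m handwheel '[{"translation":[0,0.002,0],"angular":[0,0,0],"hand":1},{"translation":[0,0.001,0],"angular":[0,0,0],"hand":1},{"translation":[0,0,0],"angular":[0,0,0],"hand":1}]'
python3 -m handwheel '[{"translation":[0,0.001,0],"angular":[0,0,0],"hand":1},{"translation":[0,0.001,0],"angular":[0,0,0],"hand":1},{"translation":[0,0,0],"angular":[0,0,0],"hand":1}]'
python3 - <<'E'
from h import *
cv2.imwrite("pics/scene4.png",cv2.resize(manip.get_image("scene")[200:350,240:420,::-1],None,fx=4,fy=4,interpolation=cv2.INTER_CUBIC))
E
```

```text
clock: 6.88
position: [0.5796, 0.0743, 0.0139]
ee_rot: [0.0, 0.999, -0.035, 0.0]
contact_force: [0.3, 0.7, -0.2]
width: 0.0004
gripper_force: 0.4
clock: 7.13
position: [0.5795, 0.0734, 0.0139]
ee_rot: [-0.001, 0.999, -0.035, 0.0]
contact_force: [0.5, 4.3, 1.1]
width: -0.0001
gripper_force: 2.4
```

View pics/scene4.png

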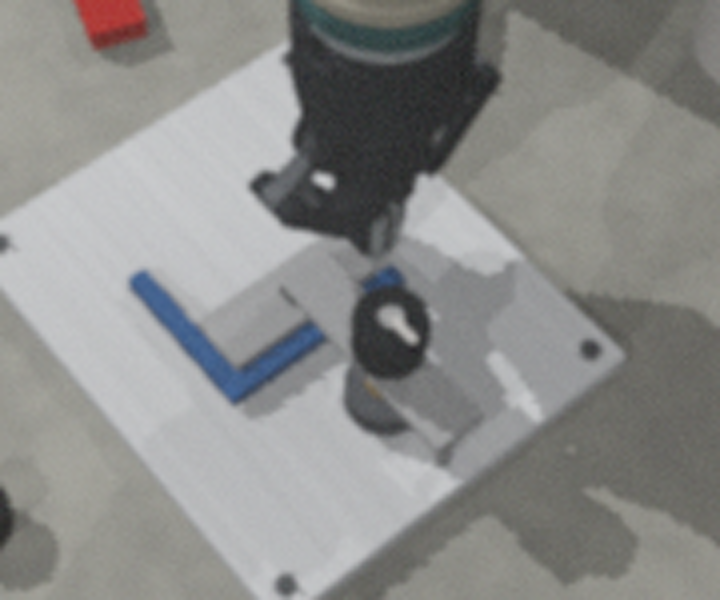

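The bar's end now touches the short fence and its long side the other. I'll press in y a little more, then give the long face a final squaring press.

```bash
python3 -m handwheel '[{"translation":[0,0.0015,0],"angular":[0,0,0],"hand":1},{"translation":[0,0,0],"angular":[0,0,0],"hand":1}]'
python3 -m handwheel '[{"translation":[0,-0.007,0],"angular":[0,0,0],"hand":1},{"translation":[0,-0.007,0],"angular":[0,0,0],"hand":1},{"translation":[0,0,-0.04],"angular":[0,0,0],"hand":1},{"translation":[-0.022,0,0],"angular":[0,0,0],"hand":0.6},{"translation":[-0.022,0.032,0],"angular":[0,0,0],"hand":0.6},{"translation":[0,0.032,0],"angular":[0,0,0],"hand":0.6},{"translation":[0,0,0.02],"angular":[0,0,0],"hand":0.6},{"translation":[0,0,0.02],"angular":[0,0,0],"hand":0.6},{"translation":[0,0,0],"angular":[0,0,0],"hand":0.6}]'
python3 -m handwheel '[{"translation":[0.006,0,0],"angular":[0,0,0],"hand":0.6},{"translation":[0.005,0,0],"angular":[0,0,0],"hand":0.6},{"translation":[0.003,0,0],"angular":[0,0,0],"hand":0.6},{"translation":[0.0015,0,0],"angular":[0,0,0],"hand":0.6},{"translation":[0,0,0],"angular":[0,0,0],"hand":0.6}]'
```

```text
clock: 7.35
position: [0.5796, 0.0732, 0.0139]
ee_rot: [-0.002, 0.999, -0.036, 0.0]
contact_force: [0.9, 8.7, -0.2]
width: 0.0002
gripper_force: 4.7
clock: 8.1
position: [0.5309, 0.0232, 0.012]
ee_rot: [0.001, 0.999, -0.035, -0.001]
contact_force: [-0.1, -0.7, 0.9]
width: 0.0343
gripper_force: 0.0
clock: 8.52
position: [0.5483, 0.0231, 0.0143]
ee_rot: [0.0, 0.999, -0.034, 0.001]
contact_force: [1.4, -0.2, 0.8]
width: 0.0342
gripper_force: 0.0
```

```bash
python3 -m handwheel '[{"translation":[0.003,0,0],"angular":[0,0,0],"hand":0.6},{"translation":[0.0015,0,0],"angular":[0,0,0],"hand":0.6},{"translation":[0.001,0,0],"angular":[0,0,0],"hand":0.6},{"translation":[0,0,0],"angular":[0,0,0],"hand":0.6}]'
python3 -m handwheel '[{"translation":[0.002,0,0],"angular":[0,0,0],"hand":0.6},{"translation":[0.001,0,0],"angular":[0,0,0],"hand":0.6},{"translation":[0,0,0],"angular":[0,0,0],"hand":0.6}]'
```

```text
clock: 8.85
position: [0.5528, 0.0226, 0.0138]
ee_rot: [0.0, 0.999, -0.035, -0.0]
contact_force: [0.9, -0.4, -0.7]
width: 0.034
gripper_force: 0.0
clock: 9.1
position: [0.5529, 0.0225, 0.0134]
ee_rot: [-0.0, 0.999, -0.035, -0.003]
contact_force: [-4.6, -0.9, 3.6]
width: 0.0338
gripper_force: 2.7
```

```bash
python3 -m handwheel '[{"translation":[-0.006,0,0],"angular":[0,0,0],"hand":0.6},{"translation":[-0.008,0,0],"angular":[0,0,0],"hand":0.6},{"translation":[0,0,-0.04],"angular":[0,0,0],"hand":0.3},{"translation":[0,0,-0.04],"angular":[0,0,0],"hand":0.3},{"translation":[0,0,-0.04],"angular":[0,0,0],"hand":0.3},{"translation":[0,0,-0.04],"angular":[0,0,0],"hand":0.3},{"translation":[0,0,-0.04],"angular":[0,0,0],"hand":0.3},{"translation":[0,0,0],"angular":[0,0,0],"hand":0.3},{"translation":[0,0,0],"angular":[0,0,0],"hand":0.3}]'
python3 - <<'E'
from h import *
import pickle
s=manip.get_state();print(s["qpos"],s["position"])
C=cam("wrist");im=manip.get_image("wrist")[:,:,::-1];pickle.dump(C,open("C5.pkl","wb"))
cv2.imwrite("pics/wrist5.png",im)
for P in([.641,.021,.085],[.59,-.02,.022]):print(proj(C,P))
E
```

```text
clock: 9.85
position: [0.5434, 0.0232, 0.2168]
ee_rot: [0.0, 0.999, -0.035, 0.004]
contact_force: [-0.9, 0.7, 0.2]
width: 0.0601
gripper_force: 0.0
[-8.51738551e-02  2.33790078e-01  1.60078071e+00 -7.13970851e-05
  1.29930575e+00  1.55490033e+00] [0.54342623 0.02322937 0.2167773 ]
[[318.91888685  96.00553842]]
[[367.66226564 157.85503747]]
```

View pics/wrist5.png

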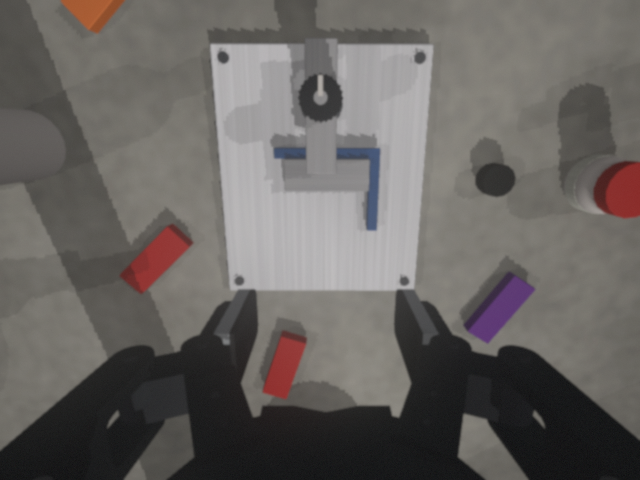

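The bar lies against both stops (its end at the fence ≈(369,178), its long side along the fence ≈155), and the knob centre is at (321,97). Next, the knob.

```bash
python3 -m handwheel '[{"translation":[0.0243,-0.0009,0.012],"angular":[0,0,0],"hand":0.3},{"translation":[0.0243,-0.0009,0.025],"angular":[0,0,0],"hand":0.3},{"translation":[0.0243,-0.0009,0.025],"angular":[0,0,0],"hand":0.3},{"translation":[0.0243,-0.0009,0.025],"angular":[0,0,0],"hand":0.3},{"translation":[0,0,0],"angular":[0,0,0],"hand":0.3},{"translation":[0,0,0],"angular":[0,0,0],"hand":0.3}]'
```

```text
clock: 10.4
position: [0.637, 0.0202, 0.122]
ee_rot: [-0.0, 0.999, -0.035, -0.004]
contact_force: [-0.7, 0.8, 0.8]
width: 0.0596
gripper_force: 0.0
```

```bash
python3 -m handwheel '[{"translation":[0.0035,0,0.015],"angular":[0,0,0],"hand":0.3},{"translation":[0,0,0.016],"angular":[0,0,0],"hand":0.3},{"translation":[0,0,0.016],"angular":[0,0,0],"hand":0.3},{"translation":[0,0,0.014],"angular":[0,0,0],"hand":0.3},{"translation":[0,0,0],"angular":[0,0,0],"hand":0.3},{"translation":[0,0,0],"angular":[0,0,0],"hand":0.3}]'
python3 - <<'E'
from h import *
C=cam("scene");cv2.imwrite("pics/scene6.png",cv2.resize(manip.get_image("scene")[200:350,240:420,::-1],None,fx=4,fy=4,interpolation=cv2.INTER_CUBIC))
E
```

```text
clock: 10.9
position: [0.6411, 0.0201, 0.0657]
ee_rot: [-0.0, 0.999, -0.035, -0.001]
contact_force: [0.5, -0.1, 0.1]
width: 0.0598
gripper_force: 0.0
```

View pics/scene6.png

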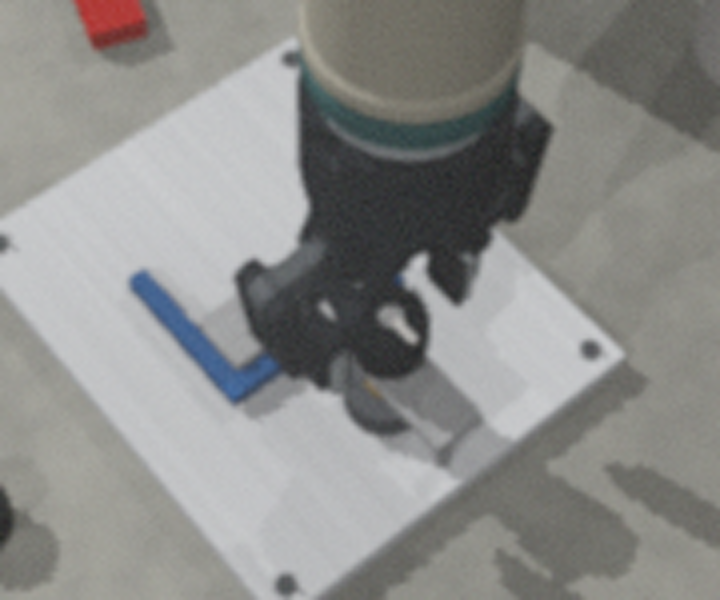

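The fingers straddle the knob (≈(390,330)). I'll lower slightly and grip.

```bash
python3 -m handwheel '[{"translation":[0,0,0.0045],"angular":[0,0,0],"hand":0.3},{"translation":[0,0,0],"angular":[0,0,0],"hand":1},{"translation":[0,0,0],"angular":[0,0,0],"hand":1},{"translation":[0,0,0],"angular":[0,0,0],"hand":1},{"translation":[0,0,0],"angular":[0,0,0],"hand":1},{"translation":[0,0,0],"angular":[0,0,0],"hand":1}]' 30
```

```text
clock: 11.45
position: [0.6428, 0.0203, 0.0621]
ee_rot: [-0.0, 0.999, -0.035, 0.0]
contact_force: [-1.8, 1.7, 4.2]
width: 0.031
gripper_force: 30.2
```

```bash
python3 -m handwheel '[{"translation":[0,0,0],"angular":[0,0,-6.8],"hand":1},{"translation":[0,0,0],"angular":[0,0,-6.8],"hand":1},{"translation":[0,0,0],"angular":[0,0,-6.8],"hand":1},{"translation":[0,0,0],"angular":[0,0,-6.8],"hand":1},{"translation":[0,0,0],"angular":[0,0,-6.8],"hand":1},{"translation":[0,0,0],"angular":[0,0,-6.8],"hand":1},{"translation":[0,0,0],"angular":[0,0,-6.8],"hand":1},{"translation":[0,0,0],"angular":[0,0,-6.8],"hand":1}]'
python3 -m handwheel '[{"translation":[0,0,0],"angular":[0,0,-6.8],"hand":1},{"translation":[0,0,0],"angular":[0,0,-6.8],"hand":1},{"translation":[0,0,0],"angular":[0,0,-6.8],"hand":1},{"translation":[0,0,0],"angular":[0,0,-6.8],"hand":1},{"translation":[0,0,0],"angular":[0,0,-6.8],"hand":1},{"translation":[0,0,0],"angular":[0,0,-6.8],"hand":1},{"translation":[0,0,0],"angular":[0,0,-6.8],"hand":1},{"translation":[0,0,0],"angular":[0,0,-6.8],"hand":1},{"translation":[0,0,0],"angular":[0,0,0],"hand":1}]'
```

```text
clock: 12.12
position: [0.6425, 0.0209, 0.0616]
ee_rot: [-0.001, 0.904, 0.428, 0.0]
contact_force: [0.5, 2.3, 1.3]
width: 0.0314
gripper_force: 30.2
clock: 12.87
position: [0.6417, 0.0211, 0.0603]
ee_rot: [-0.001, 0.609, 0.793, 0.0]
contact_force: [-0.5, 4.4, -3.7]
width: 0.0308
gripper_force: 30.0
```

```bash
cat > snap.py <<'E'
from h import *
import sys,pickle
C=cam("wrist");im=manip.get_image("wrist")[:,:,::-1];cv2.imwrite(sys.argv[1]+".png",im);pickle.dump(C,open(sys.argv[1]+".pkl","wb"))
s=manip.get_state();print(s["position"],s["qpos"][5])
for z in(.085,.0805,.072):print(z,proj(C,[.6415,.0205,z]).round(1))
g=cv2.cvtColor(im,cv2.COLOR_BGR2GRAY);x,y=proj(C,[.6415,.0205,.0805])[0].astype(int)
w=g[y-30:y+30,x-35:x+35]>130;w=w.astype('u1')
n,l,st,ce=cv2.connectedComponentsWithStats(w)
print([(ce[i]+[x-35,y-30],st[i,4]) for i in range(1,n) if st[i,4]>8])
E
python3 snap.py a
python3 -m handwheel '[{"translation":[0,0,0],"angular":[0,0,0],"hand":0.3},{"translation":[0,0,0],"angular":[0,0,0],"hand":0.3},{"translation":[0,0,0],"angular":[0,0,0],"hand":0.3},{"translation":[0,0,0],"angular":[0,0,0],"hand":0.3},{"translation":[0,0,0],"angular":[0,0,0],"hand":0.3},{"translation":[0,0,0],"angular":[0,0,0],"hand":0.3}]'
python3 snap.py b
```

```text
[0.64176265 0.02104734 0.06028677] -0.33359940251379216
0.085 [[328.5 335. ]]
0.0805 [[328.4 328.7]]
0.072 [[328.3 317.7]]
[(array([325.8902439 , 302.19512195]), np.int32(82)), (array([358.25      , 353.86764706]), np.int32(68)), (array([295.4375, 354.9375]), np.int32(32))]
clock: 13.42
position: [0.6427, 0.0196, 0.0616]
ee_rot: [0.0, 0.61, 0.792, 0.0]
contact_force: [-1.3, 0.8, 0.7]
width: 0.0597
gripper_force: 0.0
[0.64264777 0.01969131 0.06149046] -0.33555330892902785
0.085 [[327.1 329.5]]
0.0805 [[327.  323.3]]
0.072 [[327.  312.7]]
[(array([323.85365854, 295.29268293]), np.int32(41)), (array([354.73743017, 346.46368715]), np.int32(179)), (array([297.20560748, 348.23364486]), np.int32(107))]
```

```bash
cat > kn.py <<'E'
from h import *
import sys,pickle
for n in sys.argv[1:]:
    im=cv2.imread(n+".png");C=pickle.load(open(n+".pkl","rb"))
    p=proj(C,[.6415,.0205,.0805])[0].astype(int);g=cv2.cvtColor(im,cv2.COLOR_BGR2GRAY)
    print(n,p);x,y=p
    print(g[y-75:y+45:2,x]);print(g[y-75:y+45:4,x-56:x+57:4])
E
python3 kn.py a b
```

```text
a [328 328]
[ 62  61  60  60  71  75  78  80  67  44  40  41  40  41  39  41  39  38
  39  38  41  76 148 168 168 169 165 139 122 124 123 123 123 122 124 123
 123 125 117 101  98  98  97  98  98  68  46  44  44  45  47  45  47  48
  49  79 144 161 161 165]
[[123 117 103  91  88 104  90  61  62  60  61  61  63  62  62  60  61  61
   62  61  59  94 130 133 132 133 133 132 133]
 [124 124 124 123 118 106  92  82  75  67  62  61  61  60  60  60  61  62
   62  61  60  77 128 129 130 132 133 134 130]
 [124 123 123 122 123 123 121 116 107  91  82  76  69  72  71  65  60  61
   60  60  60  63 127 128 128 130 130 131 121]
 [123 121 122 122 123 123 123 121 122 121 118 108  92  83  78  76  70  59
   57  59  60  59 117 130 129 129 128 128 112]
 [125 126 123 121 121 122 120 121 124 122 121  81 107  74  67  74  64  75
   68  60  59  59 100 130 128 129 129 129 112]
 [136 135 127 124 123 122 122 120 118  65  53  45  43  42  40  42  43  48
   53  80  76  66  78 130 130 132 130 127 111]
 [134 136 127 123 123 123 123  99  84  41  43  42  41  41  40  40  39  41
   42  71  77  84  81  88 111 123 131 121 1
[... 5975 characters left out ...]
138  78  53  52  51  53  52  52  54  51  51  52
   50  53  75 157 160 160 159 159 159 143  82]
 [156 155 155 166 169 169 171 170 107  52  54  53  51  52  53  52  52  51
   54 149 163 170 170 167 162 161 159 104  82]
 [161 161 158 166 167 166 168 169 159 153 124  71  74  54  62  78  72 130
  156 163 162 173 175 174 173 171 160  84  82]
 [159 161 162 170 171 169 168 168 162 158 159 160 161 155 160 162 162 162
  160 159 159 171 174 174 173 172 120  81  80]
 [160 160 160 161 171 172 173 173 165 159 159 157 159 158 160 161 162 162
  162 162 161 163 170 170 171 167  87  81  79]
 [159 160 161 164 171 171 172 171 166 165 163 161 160 159 158 157 158 160
  161 162 161 166 172 172 172 132  82  80  79]]
```

The hub/line shift in the images gives a drop of about 4–5 mm, so the screw is in its thread. Now I wind back open, lower, regrip and turn forward, following it down.

```bash
python3 -m handwheel '[{"translation":[0,0,0.001],"angular":[0,0,-7.1],"hand":0.3},{"translation":[0,0,0.001],"angular":[0,0,-7.1],"hand":0.3},{"translation":[0,0,0.001],"angular":[0,0,-7.1],"hand":0.3},{"translation":[0,0,0.001],"angular":[0,0,-7.1],"hand":0.3},{"translation":[0,0,0.001],"angular":[0,0,-7.1],"hand":0.3},{"translation":[0,0,0],"angular":[0,0,-7.1],"hand":0.3},{"translation":[0,0,0],"angular":[0,0,-7.1],"hand":0.3}]'
python3 -m handwheel '[{"translation":[0,0,0],"angular":[0,0,0],"hand":1},{"translation":[0,0,0],"angular":[0,0,0],"hand":1},{"translation":[0,0,0],"angular":[0,0,0],"hand":1},{"translation":[0,0,0],"angular":[0,0,0],"hand":1},{"translation":[0,0,0],"angular":[0,0,0],"hand":1}]' 30
```

```text
clock: 14.05
position: [0.6425, 0.0199, 0.0563]
ee_rot: [0.0, 0.218, 0.976, -0.0]
contact_force: [-0.1, -0.7, -0.4]
width: 0.0598
gripper_force: 0.0
clock: 14.47
position: [0.6427, 0.0201, 0.0565]
ee_rot: [0.0, 0.221, 0.975, 0.0]
contact_force: [0.3, 0.2, -0.1]
width: 0.0309
gripper_force: 30.2
```

```bash
python3 -m handwheel '[{"translation":[0,0,0.00016],"angular":[0,0,7.1],"hand":1},{"translation":[0,0,0.00016],"angular":[0,0,7.1],"hand":1},{"translation":[0,0,0.00016],"angular":[0,0,7.1],"hand":1},{"translation":[0,0,0.00016],"angular":[0,0,7.1],"hand":1},{"translation":[0,0,0.00016],"angular":[0,0,7.1],"hand":1},{"translation":[0,0,0.00016],"angular":[0,0,7.1],"hand":1},{"translation":[0,0,0.00016],"angular":[0,0,7.1],"hand":1},{"translation":[0,0,0.00016],"angular":[0,0,7.1],"hand":1},{"translation":[0,0,0.00016],"angular":[0,0,7.1],"hand":1},{"translation":[0,0,0.00016],"angular":[0,0,7.1],"hand":1}]'
```

```text
clock: 15.3
position: [0.6418, 0.0197, 0.0548]
ee_rot: [-0.0, 0.748, 0.664, -0.001]
contact_force: [-1.7, -0.5, 3.4]
width: 0.0309
gripper_force: 30.4
```

```bash
python3 -m handwheel '[{"translation":[0,0,0.00016],"angular":[0,0,7.1],"hand":1},{"translation":[0,0,0.00016],"angular":[0,0,7.1],"hand":1},{"translation":[0,0,0.00016],"angular":[0,0,7.1],"hand":1},{"translation":[0,0,0.00016],"angular":[0,0,7.1],"hand":1},{"translation":[0,0,0.00016],"angular":[0,0,7.1],"hand":1},{"translation":[0,0,0.00016],"angular":[0,0,7.1],"hand":1},{"translation":[0,0,0.00016],"angular":[0,0,7.1],"hand":1},{"translation":[0,0,0.00016],"angular":[0,0,7.1],"hand":1},{"translation":[0,0,0.00016],"angular":[0,0,7.1],"hand":1}]'
python3 -m handwheel '[{"translation":[0,0,0.00016],"angular":[0,0,7.1],"hand":1},{"translation":[0,0,0.00016],"angular":[0,0,7.1],"hand":1},{"translation":[0,0,0.00016],"angular":[0,0,7.1],"hand":1},{"translation":[0,0,0.00016],"angular":[0,0,7.1],"hand":1},{"translation":[0,0,0.00016],"angular":[0,0,7.1],"hand":1},{"translation":[0,0,0.00016],"angular":[0,0,7.1],"hand":1},{"translation":[0,0,0.00016],"angular":[0,0,7.1],"hand":1},{"translation":[0,0,0.00016],"angular":[0,0,7.1],"hand":1},{"translation":[0,0,0.00016],"angular":[0,0,7.1],"hand":1},{"translation":[0,0,0],"angular":[0,0,0],"hand":1}]'; python3 -c "
from rig import manip;print(manip.get_state()['qpos'][5],manip.get_state()['moment'])"
```

```text
clock: 16.05
position: [0.6413, 0.0202, 0.0534]
ee_rot: [-0.0, 0.986, 0.167, -0.001]
contact_force: [-2.3, 0.8, 3.7]
width: 0.0309
gripper_force: 30.5
clock: 16.88
position: [0.6414, 0.021, 0.052]
ee_rot: [-0.0, 0.926, -0.378, -0.001]
contact_force: [-2.4, 3.8, 3.6]
width: 0.0307
gripper_force: 30.5
2.269330747645408 [ 0.55382809  0.41594706 -0.10459995]
```

```bash
python3 -m handwheel '[{"translation":[0,0,0],"angular":[0,0,0],"hand":0.3},{"translation":[0,0,0],"angular":[0,0,0],"hand":0.3},{"translation":[0,0,0],"angular":[0,0,0],"hand":0.3},{"translation":[0,0,0],"angular":[0,0,-7.1],"hand":0.3},{"translation":[0,0,0],"angular":[0,0,-7.1],"hand":0.3},{"translation":[0,0,0],"angular":[0,0,-7.1],"hand":0.3},{"translation":[0,0,0],"angular":[0,0,-7.1],"hand":0.3},{"translation":[0,0,0],"angular":[0,0,-7.1],"hand":0.3},{"translation":[0,0,0],"angular":[0,0,-7.1],"hand":0.3},{"translation":[0,0,0],"angular":[0,0,-7.1],"hand":0.3}]'
python3 -m handwheel '[{"translation":[0,0,0],"angular":[0,0,-7.1],"hand":0.3},{"translation":[0,0,0],"angular":[0,0,-7.1],"hand":0.3},{"translation":[0,0,0],"angular":[0,0,-7.1],"hand":0.3},{"translation":[0,0,0],"angular":[0,0,-7.1],"hand":0.3},{"translation":[0,0,0],"angular":[0,0,-7.1],"hand":0.3},{"translation":[0,0,0],"angular":[0,0,-7.1],"hand":0.3},{"translation":[0,0,0],"angular":[0,0,-7.1],"hand":0.3},{"translation":[0,0,0],"angular":[0,0,-7.1],"hand":0.3},{"translation":[0,0,0],"angular":[0,0,-7.1],"hand":0.3},{"translation":[0,0,0],"angular":[0,0,-7.1],"hand":0.3}]'
python3 -m handwheel '[{"translation":[0,0,0],"angular":[0,0,-7.1],"hand":0.3},{"translation":[0,0,0],"angular":[0,0,-7.1],"hand":0.3},{"translation":[0,0,0],"angular":[0,0,-7.1],"hand":0.3},{"translation":[0,0,0],"angular":[0,0,-7.1],"hand":0.3},{"translation":[0,0,0],"angular":[0,0,-7.1],"hand":0.3},{"translation":[0,0,0],"angular":[0,0,-7.1],"hand":0.3},{"translation":[0,0,0],"angular":[0,0,-7.1],"hand":0.3},{"translation":[0,0,0],"angular":[0,0,-7.1],"hand":0.3},{"translation":[0,0,0],"angular":[0,0,-7.1],"hand":0.3},{"translation":[0,0,0],"angular":[0,0,-7.1],"hand":0.3}]'
python3 -m handwheel '[{"translation":[0,0,0],"angular":[0,0,-7.1],"hand":0.3},{"translation":[0,0,0],"angular":[0,0,0],"hand":0.3}]'
python3 - <<'E'
from h import *
import pickle
C=cam("wrist");im=manip.get_image("wrist")[:,:,::-1];cv2.imwrite("c.png",im);pickle.dump(C,open("c.pkl","wb"));print(manip.get_state()["qpos"][5])
for n in "abc":
    im=cv2.imread(n+".png");C=pickle.load(open(n+".pkl","rb"));p=proj(C,[.6415,.0205,.085])[0];x,y=p.astype(int)
    g=cv2.cvtColor(im,cv2.COLOR_BGR2GRAY)[y-45:y+30,x-30:x+30]
    # grey hub disc (level ~98)
    m=cv2.morphologyEx(cv2.inRange(g,85,140),cv2.MORPH_OPEN,np.ones((9,9)))
    q,l,st,ce=cv2.connectedComponentsWithStats(m)
    print(n,p.round(1),[(ce[i]+[x-30,y-45]-p,st[i,2:]) for i in range(1,q)])
E
```

```text
clock: 17.72
position: [0.6428, 0.0195, 0.0517]
ee_rot: [0.0, 0.999, 0.051, 0.0]
contact_force: [0.1, -0.3, -0.3]
width: 0.0598
gripper_force: 0.0
clock: 18.55
position: [0.6428, 0.0195, 0.0517]
ee_rot: [0.0, 0.783, 0.621, -0.0]
contact_force: [-0.6, 0.4, -0.2]
width: 0.0599
gripper_force: 0.0
clock: 19.38
position: [0.6429, 0.0195, 0.0517]
ee_rot: [0.0, 0.277, 0.961, -0.0]
contact_force: [-0.1, 1.1, 0.1]
width: 0.0598
gripper_force: 0.0
clock: 19.55
position: [0.6428, 0.0195, 0.0517]
ee_rot: [0.0, 0.219, 0.976, -0.0]
contact_force: [-0.5, 1.0, 0.2]
width: 0.0596
gripper_force: 0.0
-1.2015225933787363
a [328.5 335. ] [(array([-2.94650614, -8.35507763]), array([ 22,  35, 549], dtype=int32))]
b [327.1 329.5] [(array([ -2.77055897, -11.35365986]), array([ 22,  32, 499], dtype=int32))]
c [328.4 345.9] [(array([  2.02210553, -18.52528379]), array([ 19,  21, 317], dtype=int32)), (array([20.92007242, 19.53493989]), array([ 18,  16, 209], dtype=int32)), (array([-9.6231393 , 23.28209899]), array([ 34,  12, 352], dtype=int32))]
```

```bash
python3 -m handwheel '[{"translation":[0,0,0],"angular":[0,0,0],"hand":1},{"translation":[0,0,0],"angular":[0,0,0],"hand":1},{"translation":[0,0,0],"angular":[0,0,0],"hand":1},{"translation":[0,0,0],"angular":[0,0,0],"hand":1},{"translation":[0,0,0],"angular":[0,0,0],"hand":1}]' 30
python3 -m handwheel '[{"translation":[0,0,0.00016],"angular":[0,0,7.1],"hand":1},{"translation":[0,0,0.00016],"angular":[0,0,7.1],"hand":1},{"translation":[0,0,0.00016],"angular":[0,0,7.1],"hand":1},{"translation":[0,0,0.00016],"angular":[0,0,7.1],"hand":1},{"translation":[0,0,0.00016],"angular":[0,0,7.1],"hand":1},{"translation":[0,0,0.00016],"angular":[0,0,7.1],"hand":1},{"translation":[0,0,0.00016],"angular":[0,0,7.1],"hand":1},{"translation":[0,0,0.00016],"angular":[0,0,7.1],"hand":1},{"translation":[0,0,0.00016],"angular":[0,0,7.1],"hand":1},{"translation":[0,0,0.00016],"angular":[0,0,7.1],"hand":1}]'
```

```text
clock: 20.02
position: [0.6428, 0.0201, 0.052]
ee_rot: [0.0, 0.221, 0.975, 0.0]
contact_force: [1.3, 0.0, -0.1]
width: 0.0307
gripper_force: 30.3
clock: 20.85
position: [0.6419, 0.0195, 0.0503]
ee_rot: [-0.0, 0.748, 0.664, -0.001]
contact_force: [-1.7, -0.9, 2.7]
width: 0.0309
gripper_force: 30.4
```

```bash
python3 -m handwheel '[{"translation":[0,0,0.00016],"angular":[0,0,7.1],"hand":1},{"translation":[0,0,0.00016],"angular":[0,0,7.1],"hand":1},{"translation":[0,0,0.00016],"angular":[0,0,7.1],"hand":1},{"translation":[0,0,0.00016],"angular":[0,0,7.1],"hand":1},{"translation":[0,0,0.00016],"angular":[0,0,7.1],"hand":1},{"translation":[0,0,0.00016],"angular":[0,0,7.1],"hand":1},{"translation":[0,0,0.00016],"angular":[0,0,7.1],"hand":1},{"translation":[0,0,0.00016],"angular":[0,0,7.1],"hand":1},{"translation":[0,0,0.00016],"angular":[0,0,7.1],"hand":1}]'
python3 -m handwheel '[{"translation":[0,0,0.00016],"angular":[0,0,7.1],"hand":1},{"translation":[0,0,0.00016],"angular":[0,0,7.1],"hand":1},{"translation":[0,0,0.00016],"angular":[0,0,7.1],"hand":1},{"translation":[0,0,0.00016],"angular":[0,0,7.1],"hand":1},{"translation":[0,0,0.00016],"angular":[0,0,7.1],"hand":1},{"translation":[0,0,0.00016],"angular":[0,0,7.1],"hand":1},{"translation":[0,0,0.00016],"angular":[0,0,7.1],"hand":1},{"translation":[0,0,0.00016],"angular":[0,0,7.1],"hand":1},{"translation":[0,0,0.00016],"angular":[0,0,7.1],"hand":1},{"translation":[0,0,0],"angular":[0,0,0],"hand":1}]'
```

```text
clock: 21.6
position: [0.6411, 0.0201, 0.0488]
ee_rot: [-0.0, 0.986, 0.167, -0.001]
contact_force: [-2.6, 1.1, 2.9]
width: 0.0307
gripper_force: 30.5
clock: 22.43
position: [0.6414, 0.0209, 0.0474]
ee_rot: [-0.0, 0.926, -0.378, -0.001]
contact_force: [-2.9, 3.5, 2.8]
width: 0.0307
gripper_force: 30.5
```

Run:
```python
from h import *
C=cam("scene")
new=cv2.resize(manip.get_image("scene")[200:350,240:420,::-1],None,fx=4,fy=4,interpolation=cv2.INTER_CUBIC);cv2.imwrite("pics/scene7.png",new)
s0=cv2.resize(cv2.imread("pics/scene0.png")[200:350,240:420],None,fx=4,fy=4,interpolation=cv2.INTER_CUBIC)
s6=cv2.imread("pics/scene6.png")
def mt(ref,img,x,y,w,h,r=50):
    t=ref[y:y+h,x:x+w];S=img[y-r:y+h+r,x-r:x+w+r];q=cv2.matchTemplate(S,t,cv2.TM_CCOEFF_NORMED);_,v,_,l=cv2.minMaxLoc(q);return (l[0]-r,l[1]-r),round(v,2)
for n,a in(("s0",s0),("s6",s6)): print(n,"strap end",mt(a,new,410,405,75,60,70),"bar corner",mt(a,new,190,300,80,90,30) if n=="s6" else "")
o=np.array([.5725,.0255]);c,s=np.cos(-.065),np.sin(-.065);P=o+np.array([c*.115,s*.115])
for d in(.0105,.0135,.0165):print(d,(proj(C,[*P,.053-d])-proj(C,[*P,.053]))*4)
print(manip.get_state()["qd"].round(3),manip.get_state()["clock"])
```

```text
s0 strap end ((-68, -37), 0.69) bar corner 
s6 strap end ((-4, 9), 0.71) bar corner ((2, -1), 0.72)
0.0105 [[-1.82339761 11.33908095]]
0.0135 [[-2.3365161  14.52998786]]
0.0165 [[-2.84620876 17.69959078]]
[ 0.     0.002 -0.001  0.003  0.    -0.036] 22.4833
```

Run:
```python
from h import *
im=manip.get_image("wrist")[:,:,::-1];cv2.imwrite("d.png",im)
for n in "ad":
    g=cv2.medianBlur(cv2.cvtColor(cv2.imread(n+".png"),cv2.COLOR_BGR2GRAY),3)
    m=(g>65).astype('u1');m[:290]=0;m[352:]=0;m[:,:295]=0;m[:,360:]=0
    # hub incl. line: largest inscribed circle = hub disc
    d=cv2.distanceTransform(m,cv2.DIST_L2,5);best=[]
    d[:, :305]=0;d[:,348:]=0;d[345:]=0
    _,v,_,l=cv2.minMaxLoc(d);w=np.argwhere(d>v-.7);print(n,l,v,w.mean(0)[::-1])
    h=(d>v*.9);ys,xs=np.nonzero(g[300:352,300:352]>0)
print(cv2.imread("d.png",0)[290:352:3,300:356:4])
```

```text
a (325, 331) 11.996898651123047 [325.5        331.33333333]
d (326, 330) 12.787599563598633 [325.5 330. ]
[[ 47  44  43  44  42  44  43  44  43  44  45  46  46  47]
 [ 46  44  43  43  44  45  45  46  44  43  46  43  45  46]
 [ 47  45  45  45  45  42  44  44  46  45  46  46  43  45]
 [ 43  46  44  43  43  44  44  45  43  44  45  43  44  42]
 [ 46  44  44  44  43  44  42  44  40  42  43  44  43  44]
 [ 45  43  43  43  43  42  43  43  42  42  41  42  44  43]
 [ 44  43  45  41  43  42  43  42  44  41  42  41  40  42]
 [ 44  43  44  42  44  43  43  40  42  42  41  44  40  41]
 [ 43  43  43  43  44  41  42  42  40  41  42  40  40  41]
 [ 43  42  41  42  41  45  58  56  44  40  41  42  39  42]
 [ 46  44  45  42  50  91 101 101  89  46  41  41  43  40]
 [ 46  46  47  44  91 104 102 102 102  84  41  38  40  38]
 [ 46  45  47  56 105 103 104 104 102 100  43  41  39  40]
 [ 46  47  51  91 143 132 129 103 102 102  50  39  39  39]
 [ 53  90 141 171 178 177 156 121 103 104  46  39  39  37]
 [142 176 179 179 180 175 158 138 117  95  41  41  39  41]
 [173 180 179 169 137 138 139 139 133  62  40  39  39  39]
 [177 161 111  60  46  72 107 105  68  45  42  39  38  39]
 [102  56  48  49  47  47  47  46  44  45  44  40  42  40]
 [ 49  49  48  47  48  47  46  47  47  46  43  42  43  42]
 [ 49  51  49  47  47  47  48  45  47  44  43  44  44  44]]
```

```bash
python3 -m handwheel '[{"translation":[0,0,0],"angular":[0,0,0],"hand":1},{"translation":[0,0,0],"angular":[0,0,0],"hand":1},{"translation":[0,0,0],"angular":[0,0,0],"hand":1},{"translation":[0,0,0],"angular":[0,0,0],"hand":1}]'; python3 -c "
from rig import manip;print(manip.sign_off())"
```

```text
clock: 22.87
position: [0.6415, 0.0209, 0.0473]
ee_rot: [-0.0, 0.927, -0.376, -0.001]
contact_force: [-2.4, 3.5, 3.7]
width: 0.0307
gripper_force: 30.6
the job is handed in; nothing more can be done
None
```

I handed the job in at 22.9 s with the bar pushed against both stops and the screw dropped into its thread and turned about 1.1 turns forward. By my estimate it is 12.5–14.5 mm down, and the knob is still gripped at 30 N; no pass or fail result came back.

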